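# Reference the colour reader and measure a jar cap

## Robot

A 6-joint arm with a two-finger parallel gripper is mounted at the origin on the work surface. World frame = base frame: x ahead of the robot, y to its left, z up, the work surface at z = 0. Lengths are in m, angles in rad, forces in N, time in s.
With the tool pointing down it reaches from about 0.275 to 0.75 m from the base axis. Payload 10.2 kg.
Tool frame: the origin (TCP) lies at the very end of the fingers, on their centre line; the grasp point (between the pads) lies 19 mm behind it; z points along the fingers, y is the line along which they close (so a half turn about z gives the same grasp; the last joint's range is limited). The gripper opens to 85 mm and grips with 20 to 120 N. Pads are 22 mm wide; open, the fingers measure 114 mm over their backs; the gripper's body (76 mm by 85 mm) begins 54 mm behind the grasp point. The pads swing forward as they close: fully open they stand 13 mm farther back than shut.
Start: joints at [1.106, 0.313, 1.498, -0, 1.331, -0.223], TCP at [0.126, 0.51, 0.231] pointing down, gripper open.
Joint ranges: [-2.94, 2.94], [-0.97, 2.17], [0.19, 2.56], [-1.23, 4.37], [0.02, 3.11], [-2.88, 2.88]. Speed limits (rad/s): [2.39, 2.39, 3.01, 3.14, 3.14, 3.14].

## Interface

Orientations are given as a 3x3 rotation matrix whose columns are the frame's x, y, z axes.
In Python, from workcell import status, eyes, ticket gives the robot as it stands. The module is installed in compiled form; this text tells all that it offers.
- The arm moves only by the shell command python3 -m creep 'ROWS'. ROWS is JSON, a list of rows, each an object of numbers: "x", "y", "z": the shift along the tool's x, y, z as a fraction of full scale; "wx", "wy", "wz": the turn, a rotation vector about the tool's x, y, z as a fraction of full scale; "grip": the finger opening in mm, from 0 to 85.4. A call has 1 to 8 rows; each row shifts and turns the commanded pose from where the row before left it, along the tool's axes as they then stand; what a row does not reach is not made up. Full scale, the value 1, is 2 cm for a shift and 2 pi rad for a turn. A row lasts 1/8 s, in which the tool goes at most 62.5 mm and 10.7 degrees, less where a joint would pass 70% of its speed; a pose out of reach is approached as far as the arm can. A call with a number of a shift or a turn outside -1 to 1 is refused whole. A call with a gripper value outside its range is refused whole. The fingers move at their own pace and stop on an object; the grip force is fixed at half the most. Time passes only in rows, so rows that do not move let the fingers close. It gives the time, the measured TCP pose, the force, the opening and the grip force at its end, in the units of the state.
- status.read_state(): the state, without advancing time (a new reading comes with each control period).
- eyes.get_image(name): name is "scene" or "top"; returns a dict with "image" (384x512x3 uint8, blue, green, red), "range_z" (384x512 float32, m along the optical axis (not along the pixel's ray), 0 where there is no reading), "camera_matrix" (3x3 intrinsics, pixels), "eye" and "rotation" of the camera in the world. Camera axes: x right, y up, looking along -z (the intrinsics and any distortion apply to the point x, -y, -z); pixel columns grow to the right and rows downward; lengths in m; the calibration is good to about 2 mm. A picture is of the moment at which its call begins.
- ticket.job_done(): hands the job in; it is judged then, once.
The state is a dict: "time": time; "qpos": joint angles; "qd": joint speeds; "joint_torque": joint torques, N m; "tool_pos": TCP position; "ee_rot": TCP orientation; "force": force on the tool from outside, world axes, zero at the start; "moment": the same for the moment, N m; "finger_gap": finger opening in m; "grasp_force": force on a finger pad.
Only numpy, scipy, OpenCV 4.12 (cv2) and the standard library are available. Lean on these libraries where they do the work, as an engineer would, in place of code of your own. Each camera call takes 0.05 s, during which the arm holds its last target. There are 200 camera calls.

## Task

Measure the jar cap lying in the colour reader's sample slide, using the fingertips only: push the slide fully home by its upright push plate, keep it there for about a second while the reader sees its white tile, then let go so that it springs back and is caught part way by its stop pin, with the cap under the lens. Then press the large round key fully down and let it up again. Lift nothing, keep the cap in its nest, do not press the two small keys, and leave everything else where it stands.

Things in the scene. Friction and masses are not known exactly. Their poses are not given: they have to be found in the camera images.
- reader: The colour reader, a white benchtop instrument fixed to the bench, 300 mm long (x -160 to 140), 240 mm wide. Origin: on the bench under its middle; x = the way the slide is pushed in (away from the robot), y = left, z = up. Its front part is a flat deck, top 45 mm above the bench, x -160 to 0, carrying the slide in the middle, the keys on the right, the stop pin on the left.
- head_top (a point): Middle of the top of the reader's tall rear part, the measuring head: x 0 to 140, y -120 to 120 mm in the reader's frame, top 140 mm above the bench (its display up to 165). The slide runs into a tunnel through its front, 116 mm wide, 45 to 88 mm above the bench. The lens looks down into the tunnel at x 30, y 0.
- sample_slide (a joint): Travel of the sprung sample slide along the reader's +x, m: 0 = out, where the spring keeps it; 0.060 = caught on the stop pin, cap under the lens; 0.100 = fully home on its end stop, white tile under the lens. The spring pushes it out with 4 N at 0 to 6 N at 0.100, damped by 35 N s/m: let go at home, it is back on the stop in about 0.3 s. Not pushed past 0.060, it comes all the way out.
- slide_tile (a point): Middle of the white tile, 22 mm across, set in the slide between the push plate and the nest, 54 mm above the bench. The slide is an aluminium plate 90 mm wide, 8 mm thick, lying on the deck.
- push_face (a point): Middle of the front face of the push plate, the upright grey plate at the slide's end nearest the robot. The face looks along the reader's -x, is 96 mm wide and 48 mm high, from 53 to 101 mm above the bench; this point is 77 mm above the bench. Plate 10 mm thick, its back slopes down to the slide. Moves with the slide; at joint 0 at x -190, y 0 mm in the reader's frame.
- nest (a point): Middle of the floor of the nest on the slide, a black ring 58 mm outside, 50 mm inside, 6 mm high, in which the cap lies; 53 mm above the bench; at slide joint 0 at x -30 mm, y 0 in the reader's frame.
- stop_pin (a joint): How far the stop pin has dropped, m: 0 = riding on the steel latch bar at the slide's left edge, about 0.0055 = dropped behind the end of that bar, so that the slide is caught. It drops by itself, under its own spring, as soon as the slide passes 0.060.
- pin_knob (a point): Top of the stop pin's black knob (18 mm across) on a small bracket (20 by 40 mm, 79 mm high) on the deck left of the slide, at x -20, y 36 mm in the reader's frame; 100 mm above the bench, 5.5 mm lower when the pin has dropped. Not to be touched. Once the slide is caught, only lifting the pin would free it outwards.
- measure_key (a joint): Travel of the measure key, m: 0 = up, 0.006 = fully down (downwards is positive). Sprung: about 1.5 N to start, 5 N fully down; comes up by itself.
- measure_key_top (a point): Middle of the top of the measure key, the larger round key (26 mm across, in a round collar 42 mm across), on the deck right of the slide, nearest the robot; 67 mm above the bench when up, 10 mm above its collar; at x -108, y -87 mm in the reader's frame.
- standby_key (a joint): Travel of one small key (10 mm across) at x -46, y -74 mm in the reader's frame, between the measure key and the head, m: 0 = up, 0.004 = down. Its top is 65 mm above the bench. Not to be pressed.
- light_key (a joint): Travel of the other small key (10 mm across) at x -46, y -102 mm in the reader's frame, m: 0 = up, 0.004 = down. Its top is 65 mm above the bench. Not to be pressed.
- sample_cap: The white jar cap to be measured, 46 mm across, 15 mm high, lying loose in the slide's nest; origin at the centre of its underside. It rides with the slide and must stay in the nest.
- spare_cap: A like white jar cap, 46 mm across and 15 mm high, lying on the reader's deck left of the slide (underside 45 mm above the bench); origin at the centre of its underside. Bystander.
- jar_left: Jar with white lid, 64 mm across, 65 mm high, on the bench left of the slide's near end; origin at the centre of its underside. Bystander.
- jar_right: Amber jar with white lid, 56 mm across, 58 mm high, on the bench right of the slide's near end; origin at the centre of its underside. Bystander.
- jar_far: Jar with white lid, 72 mm across, 75 mm high, on the bench right of the reader; origin at the centre of its underside. Bystander.
- beaker: Glass beaker, 70 mm across, 85 mm high, on the bench right of the reader; origin at the centre of its underside. Bystander.
- wash_bottle: Wash bottle with a bent spout, 70 mm across, 210 mm high, on the bench left of the reader; origin at the centre of its underside. Bystander.
- reagent_bottle: Amber bottle, 60 mm across, 150 mm high, on the bench left of the reader; origin at the centre of its underside. Bystander.
- spatula: Spatula 200 mm long lying on the bench close along the right side of the reader; origin under its middle. Bystander.

How it is judged:
On the way, in this order (a step that is already met when the one before it is completed fails the run):
1. the slide is pushed fully home (within 6 mm of its end stop) and kept there for half a second (value of joint sample_slide above 0.094 m), for 0.5 s.
2. let go, it has come back and rests on the stop pin with the cap in its nest (value of joint sample_slide between 0.056 and 0.064 m and value of joint stop_pin above 0.004 m and velocity of joint sample_slide between -0.01 and 0.01 m/s and horizontal distance between sample_cap and nest below 0.006 m and z of sample_cap in the frame of nest between -0.003 and 0.004 m and angle between sample_cap's own z axis and vertical below 0.15 rad), for 0.2 s.
3. the measure key is pressed down (value of joint measure_key above 0.0045 m), for 0.05 s.
At the end, for the whole second after the job is handed in: The slide rests caught on its stop pin (joint 0.056 to 0.064 m, pin dropped more than 4 mm, at rest), the cap lies flat in its nest (within 6 mm of its middle), the measure key is up again (under 1 mm), and no other thing has moved 20 mm or more (all of step 2 and value of joint measure_key below 0.001 m and linear speed of sample_cap below 0.01 m/s and distance of each of spare_cap, jar_left, jar_right, jar_far, beaker, wash_bottle, reagent_bottle, spatula from where it was at the start of the episode below 0.02 m); the robot touches nothing.
It fails at once if the measure key is pressed (over 3 mm) while the slide is not caught on its stop (value of joint measure_key above 0.003 m and not (value of joint sample_slide between 0.056 and 0.064 m and value of joint stop_pin above 0.004 m)).
It fails at once if a small key is pressed (over 2 mm) (value of joint any of standby_key, light_key above 0.002 m).
It fails at once if the sample cap is lifted (over 6 mm) or tipped out of its nest (z of sample_cap in the frame of nest above 0.006 m or angle between sample_cap's own z axis and vertical above 0.35 rad or horizontal distance between sample_cap and nest above 0.012 m).
It fails at once if the arm or the gripper's body, not the fingers, presses on the reader (over 5 N) (contact force between the arm and reader above 5 N).
It fails at once if another thing on the bench is moved over 20 mm, lifted or tipped ((distance of spare_cap from where it was at the start of the episode above 0.02 m or angle between spare_cap's own z axis and vertical above 0.35 rad) or (distance of jar_left from where it was at the start of the episode above 0.02 m or angle between jar_left's own z axis and vertical above 0.35 rad) or (distance of jar_right from where it was at the start of the episode above 0.02 m or angle between jar_right's own z axis and vertical above 0.35 rad) or (distance of jar_far from where it was at the start of the episode above 0.02 m or angle between jar_far's own z axis and vertical above 0.35 rad) or (distance of beaker from where it was at the start of the episode above 0.02 m or angle between beaker's own z axis and vertical above 0.35 rad) or (distance of wash_bottle from where it was at the start of the episode above 0.02 m or angle between wash_bottle's own z axis and vertical above 0.35 rad) or (distance of reagent_bottle from where it was at the start of the episode above 0.02 m or angle between reagent_bottle's own z axis and vertical above 0.35 rad) or distance of spatula from where it was at the start of the episode above 0.02 m).
It also fails if it takes over 42 s, if anything falls off the work surface, if the arm or the gripper's body presses on something with over 40 N, if the wrist force passes 120 N, or if a joint passes its speed limit or range.

## Working session

There is one attempt and no reset: what is moved stays moved. The work goes in short steps, Python scripts to look and compute and a shell command to move; the robot and the scene stay as the last step left them, time stands still between calls to the robot, and variables do not carry over. Pictures are saved under pics/ and viewed, at most 10 in all, crops included, and the job is handed in when it is done.

```bash
mkdir -p pics
cat > h.py <<'E'
import numpy as np, cv2
from workcell import status, eyes, ticket
def grab(n,f):
    d=eyes.get_image(n); cv2.imwrite(f'pics/{f}.png',d['image']); np.savez(f'{f}.npz',**d); return d
def pts(d):
    K=d['camera_matrix'];z=d['range_z'];h,w=z.shape
    u,v=np.meshgrid(np.arange(w),np.arange(h))
    p=np.stack([(u-K[0,2])/K[0,0]*z,-(v-K[1,2])/K[1,1]*z,-z],-1)
    return p@np.array(d['rotation']).T+np.array(d['eye'])
E
python3 - <<'E'
from h import *
for n in('top','scene'):
    d=grab(n,n+'0'); print(n,d['eye'],d['rotation'],d['camera_matrix'],[k for k in d])
print(status.read_state())
E
```

```text
top [ 0.49381072 -0.01027976  1.41075603] [[-0.00262118  0.99660961 -0.08223386]
 [-0.99999563 -0.00272502 -0.00115045]
 [-0.00137064  0.08223048  0.9966124 ]] [[496.18669176   0.         262.54306219]
 [  0.         496.18669176 192.43125327]
 [  0.           0.           1.        ]] ['image', 'range_z', 'camera_matrix', 'eye', 'rotation']
scene [ 1.44973866 -0.24552851  0.76101672] [[ 0.28250381 -0.55840843  0.77998181]
 [ 0.95912908  0.17817398 -0.21983047]
 [-0.01621727  0.81020618  0.58592059]] [[379.52373962   0.         257.35920069]
 [  0.         379.52373962 193.60109685]
 [  0.           0.           1.        ]] ['image', 'range_z', 'camera_matrix', 'eye', 'rotation']
{'time': 0.1, 'qpos': array([ 1.10561757e+00,  3.13416032e-01,  1.49835500e+00,  6.11149897e-06,
        1.33101431e+00, -2.23402493e-01]), 'qd': array([-0.00047697, -0.00298811, -0.00215431, -0.00076   ,  0.0023254 ,
        0.00029341]), 'joint_torque': array([ 4.24677593e-03, -4.12897861e+01, -2.60140371e+01, -6.51749588e-05,
        3.02186883e-03,  5.35603817e-05]), 'tool_pos': array([0.12560521, 0.50951621, 0.23078336]), 'ee_rot': array([[-9.70913799e-01,  2.39428701e-01, -5.40323094e-04],
       [ 2.39429158e-01,  9.70913254e-01, -1.06328801e-03],
       [ 2.70025187e-04, -1.16173010e-03, -9.99999289e-01]]), 'force': array([ 0.39484861, -0.23852414, -0.11884771]), 'moment': array([-0.01770329,  0.03097728,  0.02389894]), 'grasp_force': 0.0, 'finger_gap': 0.08566134131775337}
```

View pics/top0.png

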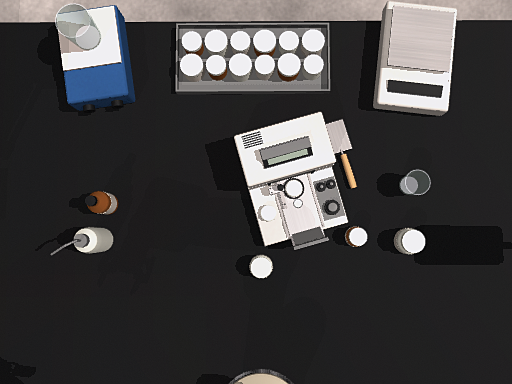

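View pics/scene0.png

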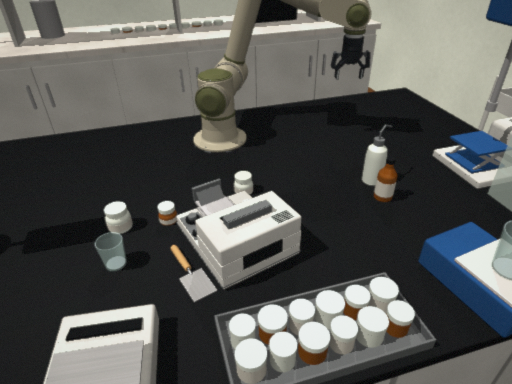

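The top view shows the reader in the middle: head around (285,150), push plate (310,238), measure key (332,207). It is yawed about 15–20°, with jar_right at (357,237) and jar_left at (261,266). Next I'll fit the reader pose from depth.

Run:
```python
from h import *
d=dict(np.load('top0.npz')); P=pts(d); im=d['image']
u,v=np.meshgrid(np.arange(512),np.arange(384))
roi=(u>225)&(u<355)&(v>105)&(v<255)&(d['range_z']>0)
m=roi&(abs(P[...,2]-.14)<.006)
xy=P[m][:,:2].astype(np.float32); r=cv2.minAreaRect(xy*1000); print('head',m.sum(),r, np.median(P[m][:,2]))
m2=roi&(abs(P[...,2]-.045)<.004); print('deck',m2.sum(),cv2.minAreaRect(P[m2][:,:2].astype(np.float32)*1000),np.median(P[m2][:,2]))
# candidates
for n,(a,b) in dict(key=(332,207),cap=(293,188),plate=(310,238),tile=(298,203),jl=(261,266),jr=(357,237)).items(): print(n,P[b,a].round(4))
best=np.array(r[0])/1000; print(best)
c=cv2.resize(im[105:275,225:375],None,fx=4,fy=3.5,interpolation=cv2.INTER_CUBIC); c=cv2.resize(im[110:255,225:375],None,fx=4,fy=4,interpolation=cv2.INTER_CUBIC); cv2.imwrite('pics/crop.png',c)
```

```text
head 3833 ((713.1270751953125, -65.70716857910156), (140.08518981933594, 239.38233947753906), 15.635804176330566) 0.13978133356980815
deck 2077 ((546.39794921875, -112.74678039550781), (208.92813110351562, 239.40579223632812), 15.80305290222168) 0.04557649114865514
key [ 0.5645 -0.1969  0.0671]
cap [ 0.6161 -0.0913  0.0716]
plate [ 0.4812 -0.1349  0.0823]
tile [ 0.5764 -0.1057  0.055 ]
jl [ 0.4064 -0.0041  0.0655]
jr [ 0.4833 -0.2646  0.059 ]
[ 0.71312708 -0.06570717]
```

View pics/crop.png

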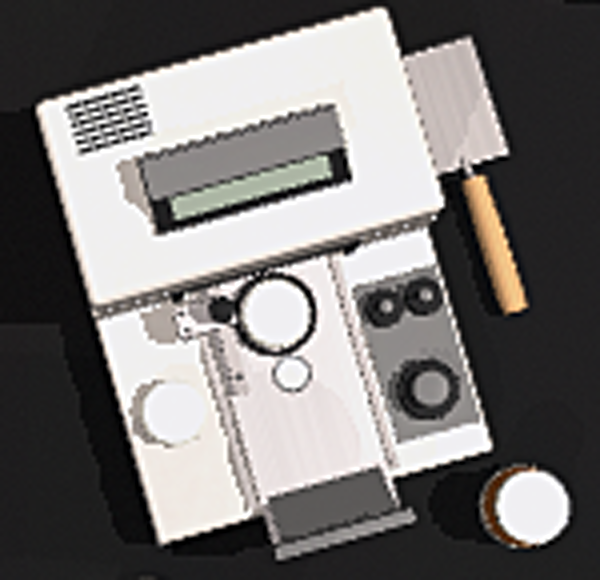

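Reader origin comes out at (0.6457, −0.0847) with yaw 15.7°. The nest and key positions it predicts agree with the measured ones within 2 mm. I'll turn the tool so that −x points along the reader's +x, with the fingers shut.

```bash
cat >> h.py <<'E'
A=np.radians(15.7);O=np.array([.6457,-.0847])
def rel(x,y,z):
    s=status.read_state();R=s['ee_rot'];c,q=np.cos(A),np.sin(A)
    t=np.r_[O+[c*x-q*y,q*x+c*y],z]
    e=s['tool_pos']; dd=np.r_[e[:2]-O]
    print('t',round(s['time'],2),'reader-frame tcp',(np.array([[c,q],[-q,c]])@dd).round(4),e[2].round(4),'toolx ang',np.degrees(np.arctan2(R[1,0],R[0,0])).round(2)%360,'F',s['force'].round(1),'tilt',R[:2,2].round(4))
    print('target',t.round(4),'units',(R.T@(t-e)/.02).round(2))
E
python3 -m creep '[{"wz":-0.0274,"grip":0},{"wz":-0.0274,"grip":0},{"wz":-0.0274,"grip":0},{"grip":0}]'
python3 -c "
from h import *
rel(-.245,0,.231)"
```

```text
t 0.1 reader-frame tcp [-0.3399  0.7128] 0.2308 toolx ang 166.15 F [ 0.4 -0.2 -0.1] tilt [-0.0005 -0.0011]
target [ 0.4098 -0.151   0.231 ] units [-2.171e+01 -2.866e+01  2.000e-02]schema error: expected keys x, y, z, wx, wy, wz, grip
```

```bash
python3 -m creep '[{"x":0,"y":0,"z":0,"wx":0,"wy":0,"wz":-0.0274,"grip":0},{"x":0,"y":0,"z":0,"wx":0,"wy":0,"wz":-0.0274,"grip":0},{"x":0,"y":0,"z":0,"wx":0,"wy":0,"wz":-0.0274,"grip":0},{"x":0,"y":0,"z":0,"wx":0,"wy":0,"wz":0,"grip":0}]'
python3 -c "
from h import *
rel(-.245,0,.231)"
```

```text
time: 0.6
tool_pos: [0.1256, 0.5096, 0.231]
ee_rot: [[-0.963, -0.27, -0.0], [-0.27, 0.963, -0.001], [0.0, -0.0, -1.0]]
force: [0.0, -0.3, -0.1]
finger_gap: 0.0125
grasp_force: 0.0
t 0.6 reader-frame tcp [-0.3398  0.7129] 0.231 toolx ang 195.65 F [ 0.  -0.3 -0.1] tilt [-0.0003 -0.0006]
target [ 0.4098 -0.151   0.231 ] units [-4.770e+00 -3.564e+01  2.000e-02]
```

```bash
python3 -m creep '[{"x":-0.15,"y":-1,"z":0,"wx":0,"wy":0,"wz":0,"grip":0},{"x":-0.15,"y":-1,"z":0,"wx":0,"wy":0,"wz":0,"grip":0},{"x":-0.15,"y":-1,"z":0,"wx":0,"wy":0,"wz":0,"grip":0},{"x":-0.15,"y":-1,"z":0,"wx":0,"wy":0,"wz":0,"grip":0},{"x":-0.15,"y":-1,"z":0,"wx":0,"wy":0,"wz":0,"grip":0},{"x":-0.15,"y":-1,"z":0,"wx":0,"wy":0,"wz":0,"grip":0},{"x":-0.15,"y":-1,"z":0,"wx":0,"wy":0,"wz":0,"grip":0},{"x":-0.15,"y":-1,"z":0,"wx":0,"wy":0,"wz":0,"grip":0}]'
python3 -c "
from h import *
rel(-.245,0,.231)"
```

```text
time: 1.6
tool_pos: [0.1924, 0.3616, 0.2312]
ee_rot: [[-0.964, -0.267, -0.0], [-0.267, 0.964, -0.0], [0.0, -0.0, -1.0]]
force: [-0.2, 0.6, -0.2]
finger_gap: 0.0002
grasp_force: 0.0
t 1.6 reader-frame tcp [-0.3157  0.5523] 0.2312 toolx ang 195.5 F [-0.2  0.6 -0.2] tilt [-0.0001 -0.0001]
target [ 0.4098 -0.151   0.231 ] units [-3.63e+00 -2.76e+01  1.00e-02]
```

```bash
python3 -m creep '[{"x":-0.15,"y":-1,"z":0,"wx":0,"wy":0,"wz":0,"grip":0},{"x":-0.15,"y":-1,"z":0,"wx":0,"wy":0,"wz":0,"grip":0},{"x":-0.15,"y":-1,"z":0,"wx":0,"wy":0,"wz":0,"grip":0},{"x":-0.15,"y":-1,"z":0,"wx":0,"wy":0,"wz":0,"grip":0},{"x":-0.15,"y":-1,"z":0,"wx":0,"wy":0,"wz":0,"grip":0},{"x":-0.15,"y":-1,"z":0,"wx":0,"wy":0,"wz":0,"grip":0},{"x":-0.15,"y":-1,"z":0,"wx":0,"wy":0,"wz":0,"grip":0},{"x":-0.15,"y":-1,"z":0,"wx":0,"wy":0,"wz":0,"grip":0}]' >/dev/null
python3 -m creep '[{"x":-0.12,"y":-1,"z":0,"wx":0,"wy":0,"wz":0,"grip":0},{"x":-0.12,"y":-1,"z":0,"wx":0,"wy":0,"wz":0,"grip":0},{"x":-0.12,"y":-1,"z":0,"wx":0,"wy":0,"wz":0,"grip":0},{"x":-0.12,"y":-1,"z":0,"wx":0,"wy":0,"wz":0,"grip":0},{"x":-0.12,"y":-1,"z":0,"wx":0,"wy":0,"wz":0,"grip":0},{"x":-0.12,"y":-1,"z":0,"wx":0,"wy":0,"wz":0,"grip":0},{"x":-0.12,"y":-1,"z":0,"wx":0,"wy":0,"wz":0,"grip":0},{"x":-0.12,"y":-1,"z":0,"wx":0,"wy":0,"wz":0,"grip":0}]'
python3 -c "
from h import *
rel(-.245,0,.231)"
```

```text
time: 3.6
tool_pos: [0.3207, 0.0653, 0.2313]
ee_rot: [[-0.964, -0.267, 0.0], [-0.267, 0.964, -0.0], [-0.0, -0.0, -1.0]]
force: [-0.2, -0.2, 0.6]
finger_gap: 0.0002
grasp_force: 0.0
t 3.6 reader-frame tcp [-0.2723  0.2324] 0.2313 toolx ang 195.49 F [-0.2 -0.2  0.6] tilt [ 0. -0.]
target [ 0.4098 -0.151   0.231 ] units [-1.400e+00 -1.161e+01  1.000e-02]
```

```bash
python3 -m creep '[{"x":-0.12,"y":-1,"z":0,"wx":0,"wy":0,"wz":0,"grip":0},{"x":-0.12,"y":-1,"z":0,"wx":0,"wy":0,"wz":0,"grip":0},{"x":-0.12,"y":-1,"z":0,"wx":0,"wy":0,"wz":0,"grip":0},{"x":-0.12,"y":-1,"z":0,"wx":0,"wy":0,"wz":0,"grip":0},{"x":-0.12,"y":-1,"z":0,"wx":0,"wy":0,"wz":0,"grip":0},{"x":-0.12,"y":-1,"z":0,"wx":0,"wy":0,"wz":0,"grip":0},{"x":-0.12,"y":-1,"z":0,"wx":0,"wy":0,"wz":0,"grip":0},{"x":-0.12,"y":-1,"z":0,"wx":0,"wy":0,"wz":0,"grip":0}]' >/dev/null
python3 -m creep '[{"x":-0.12,"y":-0.9,"z":0,"wx":0,"wy":0,"wz":0,"grip":0},{"x":-0.12,"y":-0.9,"z":0,"wx":0,"wy":0,"wz":0,"grip":0},{"x":-0.12,"y":-0.9,"z":0.5,"wx":0,"wy":0,"wz":0,"grip":0},{"x":-0.1,"y":-0.9,"z":1,"wx":0,"wy":0,"wz":0,"grip":0},{"x":0,"y":0,"z":1,"wx":0,"wy":0,"wz":0,"grip":0},{"x":0,"y":0,"z":1,"wx":0,"wy":0,"wz":0,"grip":0},{"x":0,"y":0,"z":1,"wx":0,"wy":0,"wz":0,"grip":0},{"x":0,"y":0,"z":0,"wx":0,"wy":0,"wz":0,"grip":0}]'
python3 -c "
from h import *
rel(-.245,0,.074)"
```

```text
time: 5.6
tool_pos: [0.4103, -0.1495, 0.1399]
ee_rot: [[-0.963, -0.271, -0.003], [-0.271, 0.963, 0.002], [0.002, 0.003, -1.0]]
force: [-0.4, -0.1, 0.3]
finger_gap: 0.0004
grasp_force: 0.0
t 5.6 reader-frame tcp [-0.2442  0.0013] 0.1399 toolx ang 195.73 F [-0.4 -0.1  0.3] tilt [-0.0028  0.002 ]
target [ 0.4098 -0.151   0.074 ] units [ 0.03 -0.07  3.29]
```

```bash
python3 -m creep '[{"x":0,"y":0,"z":1,"wx":0,"wy":0,"wz":0,"grip":0},{"x":0,"y":-0.05,"z":1,"wx":0,"wy":0,"wz":0,"grip":0},{"x":0,"y":0,"z":0.8,"wx":0,"wy":0,"wz":0,"grip":0},{"x":0,"y":0,"z":0.5,"wx":0,"wy":0,"wz":0,"grip":0},{"x":0,"y":0,"z":0,"wx":0,"wy":0,"wz":0,"grip":0},{"x":0,"y":0,"z":0,"wx":0,"wy":0,"wz":0,"grip":0}]'
python3 -c "
from h import *
rel(-.201,0,.074)
d=grab('top','t1'); cv2.imwrite('pics/t1c.png',cv2.resize(d['image'][150:290,215:385],None,fx=4,fy=4,interpolation=2))"
```

```text
time: 6.35
tool_pos: [0.4115, -0.1509, 0.0759]
ee_rot: [[-0.963, -0.271, 0.001], [-0.271, 0.963, -0.001], [-0.001, -0.001, -1.0]]
force: [-0.1, -0.5, 0.0]
finger_gap: 0.0001
grasp_force: 0.0
t 6.35 reader-frame tcp [-0.2434 -0.0003] 0.0759 toolx ang 195.74 F [-0.1 -0.5  0. ] tilt [ 0.001  -0.0007]
target [ 0.4522 -0.1391  0.074 ] units [-2.12  0.02  0.1 ]
```

View pics/t1c.png

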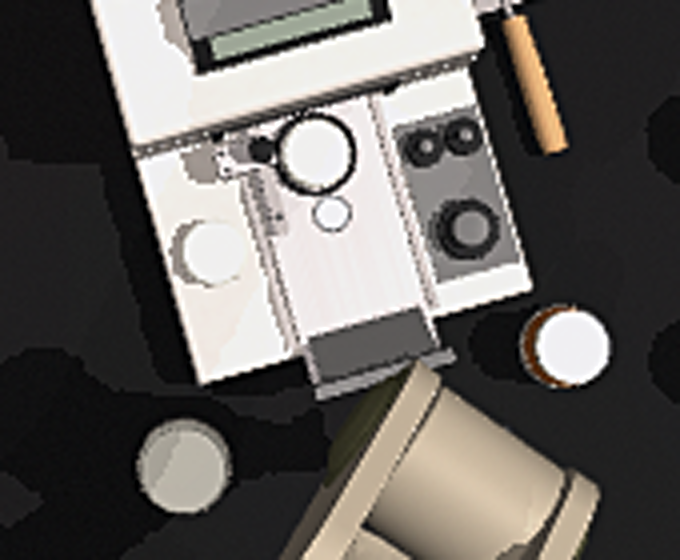

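The gripper is in front of the push plate, with its tip hidden under the arm, and nothing has been disturbed. Starting the push.

```bash
python3 -m creep '[{"x":-0.6,"y":0,"z":0,"wx":0,"wy":0,"wz":0,"grip":0},{"x":-0.6,"y":0,"z":0,"wx":0,"wy":0,"wz":0,"grip":0},{"x":-0.4,"y":0,"z":0.05,"wx":0,"wy":0,"wz":0,"grip":0},{"x":-0.3,"y":0,"z":0,"wx":0,"wy":0,"wz":0,"grip":0},{"x":-0.3,"y":0,"z":0,"wx":0,"wy":0,"wz":0,"grip":0},{"x":-0.3,"y":0,"z":0,"wx":0,"wy":0,"wz":0,"grip":0},{"x":-0.3,"y":0,"z":0,"wx":0,"wy":0,"wz":0,"grip":0},{"x":-0.3,"y":0,"z":0,"wx":0,"wy":0,"wz":0,"grip":0}]' >/dev/null
python3 -c "
from h import *
rel(-.101,0,.074)"
```

```text
t 7.4 reader-frame tcp [-1.823e-01  1.000e-04] 0.0742 toolx ang 195.75 F [-6.2 -2.8  2.7] tilt [-0.0025 -0.    ]
target [ 0.5485 -0.112   0.074 ] units [-4.06 -0.01  0.  ]
```

```bash
python3 -m creep '[{"x":-0.4,"y":0,"z":0,"wx":0,"wy":0,"wz":0,"grip":0},{"x":-0.4,"y":0,"z":0,"wx":0,"wy":0,"wz":0,"grip":0},{"x":-0.4,"y":0,"z":0,"wx":0,"wy":0,"wz":0,"grip":0},{"x":-0.4,"y":0,"z":0,"wx":0,"wy":0,"wz":0,"grip":0},{"x":-0.4,"y":0,"z":0,"wx":0,"wy":0,"wz":0,"grip":0},{"x":-0.4,"y":0,"z":0,"wx":0,"wy":0,"wz":0,"grip":0},{"x":-0.4,"y":0,"z":0,"wx":0,"wy":0,"wz":0,"grip":0},{"x":-0.4,"y":0,"z":0,"wx":0,"wy":0,"wz":0,"grip":0}]' >/dev/null
python3 -c "
from h import *
rel(-.101,0,.074)"
python3 -m creep '[{"x":-0.2,"y":0,"z":0,"wx":0,"wy":0,"wz":0,"grip":0},{"x":-0.15,"y":0,"z":0,"wx":0,"wy":0,"wz":0,"grip":0},{"x":-0.15,"y":0,"z":0,"wx":0,"wy":0,"wz":0,"grip":0},{"x":-0.1,"y":0,"z":0,"wx":0,"wy":0,"wz":0,"grip":0}]' 
python3 -c "
from h import *
rel(-.101,0,.074)"
```

```text
t 8.4 reader-frame tcp [-1.184e-01  1.000e-04] 0.0742 toolx ang 195.74 F [-7.5 -3.9  3.1] tilt [-0.0029 -0.0002]
target [ 0.5485 -0.112   0.074 ] units [-0.87 -0.01  0.01]
time: 8.9
tool_pos: [0.5433, -0.1134, 0.0742]
ee_rot: [[-0.963, -0.271, -0.002], [-0.271, 0.963, -0.0], [0.002, 0.0, -1.0]]
force: [-6.0, -2.3, 3.9]
finger_gap: 0.0001
grasp_force: 3.3
t 8.9 reader-frame tcp [-1.064e-01  1.000e-04] 0.0742 toolx ang 195.74 F [-6.  -2.3  3.9] tilt [-0.0024 -0.0002]
target [ 0.5485 -0.112   0.074 ] units [-0.27 -0.    0.01]
```

```bash
for i in 1 2; do python3 -m creep '[{"x":-0.06,"y":0,"z":0,"wx":0,"wy":0,"wz":0,"grip":0},{"x":-0.06,"y":0,"z":0,"wx":0,"wy":0,"wz":0,"grip":0},{"x":-0.03,"y":0,"z":0,"wx":0,"wy":0,"wz":0,"grip":0}]' >/dev/null
python3 -c "
from h import *
rel(-.101,0,.074)"; done
```

```text
t 9.28 reader-frame tcp [-1.034e-01  1.000e-04] 0.0743 toolx ang 195.74 F [-6.5 -2.5  3.7] tilt [-0.0023 -0.0002]
target [ 0.5485 -0.112   0.074 ] units [-0.12 -0.    0.01]
t 9.65 reader-frame tcp [-1.004e-01  1.000e-04] 0.0743 toolx ang 195.74 F [-4.7 -3.   2.4] tilt [-0.0023 -0.0003]
target [ 0.5485 -0.112   0.074 ] units [ 0.03 -0.    0.01]
```

```bash
for i in 1 2; do python3 -m creep '[{"x":-0.05,"y":0,"z":0,"wx":0,"wy":0,"wz":0,"grip":0},{"x":-0.05,"y":0,"z":0,"wx":0,"wy":0,"wz":0,"grip":0},{"x":0,"y":0,"z":0,"wx":0,"wy":0,"wz":0,"grip":0}]' >/dev/null
python3 -c "
from h import *
rel(-.101,0,.074)"; done
```

```text
t 10.03 reader-frame tcp [-0.0986  0.0001] 0.0743 toolx ang 195.74 F [-7.5 -3.1  4.2] tilt [-0.0028 -0.0003]
target [ 0.5485 -0.112   0.074 ] units [ 0.12 -0.    0.01]
t 10.4 reader-frame tcp [-0.0985  0.0001] 0.0742 toolx ang 195.76 F [-19.1  -6.2  11.1] tilt [-0.0079 -0.0006]
target [ 0.5485 -0.112   0.074 ] units [ 0.12 -0.01  0.01]
```

On the end stop: 20 N and no more travel. I'll hold about 1 s, then retreat.

```bash
python3 -m creep '[{"x":0,"y":0,"z":0,"wx":0,"wy":0,"wz":0,"grip":0},{"x":0,"y":0,"z":0,"wx":0,"wy":0,"wz":0,"grip":0},{"x":0,"y":0,"z":0,"wx":0,"wy":0,"wz":0,"grip":0},{"x":0,"y":0,"z":0,"wx":0,"wy":0,"wz":0,"grip":0},{"x":0,"y":0,"z":0,"wx":0,"wy":0,"wz":0,"grip":0},{"x":0,"y":0,"z":0,"wx":0,"wy":0,"wz":0,"grip":0},{"x":0,"y":0,"z":0,"wx":0,"wy":0,"wz":0,"grip":0}]' 
python3 -m creep '[{"x":1,"y":0,"z":0,"wx":0,"wy":0,"wz":0,"grip":0},{"x":1,"y":0,"z":0,"wx":0,"wy":0,"wz":0,"grip":0},{"x":1,"y":0,"z":0,"wx":0,"wy":0,"wz":0,"grip":0},{"x":1,"y":0,"z":0,"wx":0,"wy":0,"wz":0,"grip":0},{"x":0,"y":0,"z":0,"wx":0,"wy":0,"wz":0,"grip":0},{"x":0,"y":0,"z":-1,"wx":0,"wy":0,"wz":0,"grip":0},{"x":0,"y":0,"z":-1,"wx":0,"wy":0,"wz":0,"grip":0},{"x":0,"y":0,"z":-1,"wx":0,"wy":0,"wz":0,"grip":0}]' 
python3 -c "
from h import *
rel(-.108,-.087,.134)
d=grab('top','t2'); cv2.imwrite('pics/t2c.png',cv2.resize(d['image'][110:290,215:385],None,fx=3,fy=3,interpolation=2))"
```

```text
time: 11.28
tool_pos: [0.5508, -0.1113, 0.0742]
ee_rot: [[-0.962, -0.271, -0.008], [-0.271, 0.962, -0.001], [0.008, 0.002, -1.0]]
force: [-19.8, -6.6, 10.0]
finger_gap: -0.0002
grasp_force: 10.2
time: 12.28
tool_pos: [0.4774, -0.132, 0.1351]
ee_rot: [[-0.962, -0.271, 0.001], [-0.271, 0.962, -0.0], [-0.0, -0.0, -1.0]]
force: [0.3, -0.7, -0.0]
finger_gap: 0.0
grasp_force: 0.0
t 12.28 reader-frame tcp [-0.1748 -0.    ] 0.1351 toolx ang 195.75 F [ 0.3 -0.7 -0. ] tilt [ 0.0006 -0.0002]
target [ 0.5653 -0.1977  0.134 ] units [-3.34 -4.35  0.06]
```

View pics/t2c.png

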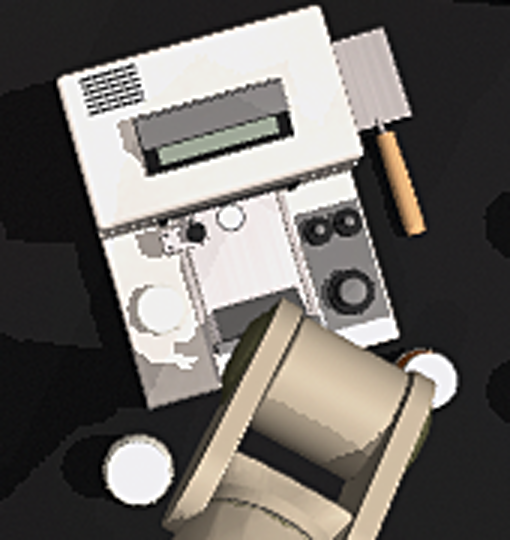

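The tile is now at full-image pixel (292,183), well inward from (298,203), and the cap is hidden in the tunnel. I'll measure the slide travel while starting toward the key: sideways first at z 0.135, clear above the plate.

```bash
python3 -c "
from h import *
a=pts(dict(np.load('top0.npz')));b=pts(dict(np.load('t2.npz')))
c,q=np.cos(A),np.sin(A)
for n,P,(u,v) in (('tile0',a,(298,203)),('tile1',b,(292,183)),('knob0',a,(280,187)),('knob1',b,(280,187))):
    p=P[v,u]; print(n,np.array([[c,q],[-q,c]])@(p[:2]-O),p[2], P[v-1:v+2,u-1:u+2,2].round(4).ravel())
"
python3 -m creep '[{"x":0,"y":-0.9,"z":0,"wx":0,"wy":0,"wz":0,"grip":0},{"x":0,"y":-0.9,"z":0,"wx":0,"wy":0,"wz":0,"grip":0},{"x":-0.6,"y":-0.9,"z":0,"wx":0,"wy":0,"wz":0,"grip":0},{"x":-0.9,"y":-0.9,"z":0,"wx":0,"wy":0,"wz":0,"grip":0},{"x":-0.9,"y":-0.75,"z":0,"wx":0,"wy":0,"wz":0,"grip":0},{"x":-0.94,"y":0,"z":0,"wx":0,"wy":0,"wz":0,"grip":0},{"x":0,"y":0,"z":0.5,"wx":0,"wy":0,"wz":0,"grip":0},{"x":0,"y":0,"z":0.5,"wx":0,"wy":0,"wz":0,"grip":0}]' 
python3 -c "
from h import *
rel(-.108,-.087,.072)"
```

```text
tile0 [-0.07239475 -0.00143247] 0.05499072575009856 [0.0585 0.0572 0.0563 0.0528 0.055  0.0574 0.058  0.0506 0.0528]
tile1 [-0.01522857 -0.0007571 ] 0.05693686032215339 [0.0581 0.0506 0.0569 0.0598 0.0569 0.0519 0.0535 0.0524 0.0526]
knob0 [-0.02017877  0.0363486 ] 0.09848471498520728 [0.0983 0.0942 0.1017 0.1    0.0985 0.1004 0.1038 0.0958 0.1004]
knob1 [-0.01958355  0.03591922] 0.09110928527229789 [0.0953 0.0981 0.0915 0.0908 0.0911 0.0957 0.0978 0.0989 0.0955]
time: 13.32
tool_pos: [0.5637, -0.1982, 0.1126]
ee_rot: [[-0.963, -0.271, -0.002], [-0.271, 0.963, 0.001], [0.001, 0.001, -1.0]]
force: [0.8, -0.4, -0.8]
finger_gap: 0.0001
grasp_force: 0.0
t 13.32 reader-frame tcp [-0.1097 -0.087 ] 0.1126 toolx ang 195.72 F [ 0.8 -0.4 -0.8] tilt [-0.0017  0.0008]
target [ 0.5653 -0.1977  0.072 ] units [-0.09 -0.    2.03]
```

The slide moved about 57–60 mm and the knob dropped about 5 mm, so it is caught. Pressing the key.

```bash
python3 -m creep '[{"x":-0.08,"y":0,"z":0.8,"wx":0,"wy":0,"wz":0,"grip":0},{"x":0,"y":0,"z":0.8,"wx":0,"wy":0,"wz":0,"grip":0},{"x":0,"y":0,"z":0.4,"wx":0,"wy":0,"wz":0,"grip":0},{"x":0,"y":0,"z":0.15,"wx":0,"wy":0,"wz":0,"grip":0},{"x":0,"y":0,"z":0.15,"wx":0,"wy":0,"wz":0,"grip":0},{"x":0,"y":0,"z":0,"wx":0,"wy":0,"wz":0,"grip":0}]' >/dev/null
python3 -c "
from h import *
rel(-.108,-.087,.061)"
python3 -m creep '[{"x":0,"y":0,"z":0.1,"wx":0,"wy":0,"wz":0,"grip":0},{"x":0,"y":0,"z":0.05,"wx":0,"wy":0,"wz":0,"grip":0},{"x":0,"y":0,"z":0,"wx":0,"wy":0,"wz":0,"grip":0}]' >/dev/null
python3 -c "
from h import *
rel(-.108,-.087,.061)"
```

```text
t 14.07 reader-frame tcp [-0.1071 -0.087 ] 0.0684 toolx ang 195.74 F [ 0.1  0.1 -0.2] tilt [ 0.0002 -0.0002]
target [ 0.5653 -0.1977  0.061 ] units [ 0.04 -0.    0.37]
t 14.45 reader-frame tcp [-0.107  -0.0871] 0.0656 toolx ang 195.74 F [1.4 0.4 2.4] tilt [ 0.0007 -0.0004]
target [ 0.5653 -0.1977  0.061 ] units [0.05 0.   0.23]
```

```bash
for i in 1 2; do python3 -m creep '[{"x":0,"y":0,"z":0.07,"wx":0,"wy":0,"wz":0,"grip":0},{"x":0,"y":0,"z":0.07,"wx":0,"wy":0,"wz":0,"grip":0},{"x":0,"y":0,"z":0,"wx":0,"wy":0,"wz":0,"grip":0}]' >/dev/null
python3 -c "
from h import *
rel(-.108,-.087,.061)"; done
```

```text
t 14.82 reader-frame tcp [-0.107  -0.0871] 0.0626 toolx ang 195.74 F [ 1.1 -0.6  4.8] tilt [ 0.0006 -0.0003]
target [ 0.5653 -0.1977  0.061 ] units [0.05 0.   0.08]
t 15.2 reader-frame tcp [-0.1069 -0.0871] 0.0609 toolx ang 195.75 F [-2.3  2.1 13.9] tilt [ 0.001  -0.0007]
target [ 0.5653 -0.1977  0.061 ] units [ 0.05  0.01 -0.  ]
```

The key bottomed at 14 N, about 6 mm down. Letting it up and withdrawing.

```bash
python3 -m creep '[{"x":0,"y":0,"z":0,"wx":0,"wy":0,"wz":0,"grip":0},{"x":0,"y":0,"z":-0.5,"wx":0,"wy":0,"wz":0,"grip":0},{"x":0,"y":0,"z":-1,"wx":0,"wy":0,"wz":0,"grip":0},{"x":0,"y":0,"z":-1,"wx":0,"wy":0,"wz":0,"grip":0},{"x":0,"y":0,"z":-1,"wx":0,"wy":0,"wz":0,"grip":0},{"x":0,"y":0,"z":-1,"wx":0,"wy":0,"wz":0,"grip":0},{"x":0,"y":0,"z":-1,"wx":0,"wy":0,"wz":0,"grip":0},{"x":0.5,"y":0,"z":-1,"wx":0,"wy":0,"wz":0,"grip":0}]' >/dev/null
python3 -m creep '[{"x":1,"y":0,"z":0,"wx":0,"wy":0,"wz":0,"grip":0},{"x":1,"y":0,"z":0,"wx":0,"wy":0,"wz":0,"grip":0},{"x":1,"y":0,"z":0,"wx":0,"wy":0,"wz":0,"grip":0},{"x":1,"y":0,"z":0,"wx":0,"wy":0,"wz":0,"grip":0},{"x":1,"y":0,"z":0,"wx":0,"wy":0,"wz":0,"grip":0},{"x":1,"y":0,"z":0,"wx":0,"wy":0,"wz":0,"grip":0},{"x":0,"y":0,"z":0,"wx":0,"wy":0,"wz":0,"grip":0},{"x":0,"y":0,"z":0,"wx":0,"wy":0,"wz":0,"grip":0}]'
python3 -c "
from h import *
d=grab('top','t3'); cv2.imwrite('pics/t3c.png',cv2.resize(d['image'][110:290,215:385],None,fx=3,fy=3,interpolation=2))
P=pts(d); print(P[206:209,331:334,2].mean())"
```

```text
time: 17.2
tool_pos: [0.4411, -0.2325, 0.1898]
ee_rot: [[-0.963, -0.271, 0.0], [-0.271, 0.963, 0.0], [-0.0, 0.0, -1.0]]
force: [0.0, -0.5, 0.1]
finger_gap: -0.0001
grasp_force: 0.0
0.06707988964707323
```

View pics/t3c.png

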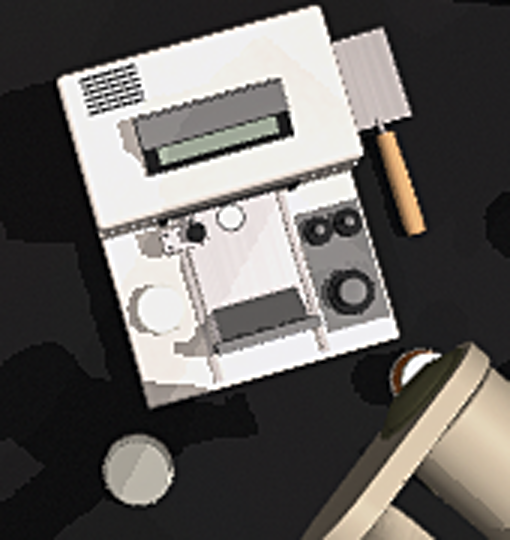

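The slide is still caught (tile at crop (230,218)), the key is up at 67 mm, the bystanders have not moved, and the arm is clear.

```bash
python3 -c "
from workcell import ticket
print(ticket.job_done())"
```

```text
the job is handed in; nothing more can be done
None
```

I pushed the slide home, held it about 1 s and let it spring back onto the stop pin, then pressed the measure key fully and let it up; the job is handed in, no verdict was returned, and the cap was hidden in the tunnel so I could not see it in its nest.

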